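# Load the ageing board and set the mist

## Task

Shut the mist valve before you work under the nozzles, then move every young cheese from the steel draining mat to the slatted ageing board, standing flat and with at least a centimetre of air between any two cheeses; leave the mature cheese on the board where it is. When the board is loaded, turn the mist valve to half open, its lever at 45 degrees, and last of all sweep the four lamp switches off along their row.

Things in the scene. Friction and masses are not known exactly. Their poses are not given: they have to be found in the camera images.
- cheese1_mid (a point): centre of a young cheese, a pale upright drum 60 mm across and 48 mm high, about 0.15 kg, z along its axis (up or down is all one); 3 to 5 of cheese1..cheese5 are present (None: absent), all alike, on the draining mat at the start
- cheese2_mid (a point): centre of a young cheese, a pale upright drum 60 mm across and 48 mm high, about 0.15 kg, z along its axis (up or down is all one); 3 to 5 of cheese1..cheese5 are present (None: absent), all alike, on the draining mat at the start
- cheese3_mid (a point): centre of a young cheese, a pale upright drum 60 mm across and 48 mm high, about 0.15 kg, z along its axis (up or down is all one); 3 to 5 of cheese1..cheese5 are present (None: absent), all alike, on the draining mat at the start
- cheese4_mid (a point): centre of a young cheese, a pale upright drum 60 mm across and 48 mm high, about 0.15 kg, z along its axis (up or down is all one); 3 to 5 of cheese1..cheese5 are present (None: absent), all alike, on the draining mat at the start
- cheese5_mid (a point): centre of a young cheese, a pale upright drum 60 mm across and 48 mm high, about 0.15 kg, z along its axis (up or down is all one); 3 to 5 of cheese1..cheese5 are present (None: absent), all alike, on the draining mat at the start
- draining_mat: thin fixed stainless mat, 260 mm (x) by 360 mm (y), 4 mm thick; origin at the centre of its underside. It is to the left or to the right, the ageing board on the other side
- ageing_board: fixed slatted wooden board, 250 mm (x) by 340 mm (y), its slats' tops 45 mm above the bench, slats along x with gaps of 13 mm; origin at the centre of its underside. One corner (x about +50 mm, y about -100 mm in its frame) is taken by the mature cheese
- mature_mid (a point): centre of the mature cheese, a dark loose drum 70 mm across, 40 mm high, standing on the ageing board; to be left alone
- mist_valve (a joint): ball valve lever on the brass valve of the mist pipe at the back, rad: 0 = shut (stop; lever square to the pipe, pointing from the pipe towards the robot), pi/4 = half open, pi/2 = fully open (stop; lever along the pipe, pointing to the pipe frame's +y, the robot's left). The lever turns about the vertical, clockwise from above as it opens, needs about 5 N at its grip and stays where it is left
- valve_axis (a point): point on the valve's vertical axis at the lever's height (125 mm above the bench), in the mist pipe's frame: y runs along the pipe, -x towards the robot. The pipe is 27 mm thick, its centre 55 mm below this point
- lever_grip (a point): middle of the lever's black rubber grip, 110 mm from the valve's axis and 30 mm from the lever's end; the grip is 80 mm long, 22 mm wide, 14 mm thick, free underneath; x axis along the lever towards the valve's axis. The lever moves horizontally
- switch_box: fixed grey lamp switch box, 190 mm (x) by 64 mm (y), top 50 mm above the bench, with four black paddle toggles in a row along its x; origin at the centre of its underside. Toggle pivots at x = -63, -21, +21, +63 mm (switch1..switch4), y = 0, z = 50 mm.
- switch1 (a joint): paddle toggle, rad: 0 = on (near upright, leaning 0.25 rad to the box's +x), 1.15 = fully off (lying over 0.9 rad to the box's -x); counts as off above 0.65; stays where it is left, about 1 N at the tip moves it. Paddle 16 mm wide, 8 thick, 36 long from pivot to tip: on, its tip is 35 mm above the box top; fully off 25 mm. A finger end drawn along the row towards -x about 28 mm above the box top throws each and passes over it
- switch2 (a joint): paddle toggle, rad: 0 = on (near upright, leaning 0.25 rad to the box's +x), 1.15 = fully off (lying over 0.9 rad to the box's -x); counts as off above 0.65; stays where it is left, about 1 N at the tip moves it. Paddle 16 mm wide, 8 thick, 36 long from pivot to tip: on, its tip is 35 mm above the box top; fully off 25 mm. A finger end drawn along the row towards -x about 28 mm above the box top throws each and passes over it
- switch3 (a joint): paddle toggle, rad: 0 = on (near upright, leaning 0.25 rad to the box's +x), 1.15 = fully off (lying over 0.9 rad to the box's -x); counts as off above 0.65; stays where it is left, about 1 N at the tip moves it. Paddle 16 mm wide, 8 thick, 36 long from pivot to tip: on, its tip is 35 mm above the box top; fully off 25 mm. A finger end drawn along the row towards -x about 28 mm above the box top throws each and passes over it
- switch4 (a joint): paddle toggle, rad: 0 = on (near upright, leaning 0.25 rad to the box's +x), 1.15 = fully off (lying over 0.9 rad to the box's -x); counts as off above 0.65; stays where it is left, about 1 N at the tip moves it. Paddle 16 mm wide, 8 thick, 36 long from pivot to tip: on, its tip is 35 mm above the box top; fully off 25 mm. A finger end drawn along the row towards -x about 28 mm above the box top throws each and passes over it
Things that resemble listed ones, but are neither listed nor needed, are in the scene too. What is shaped like the part that bears cheese1_mid but orange or purple is not meant.

How it is judged:
By the outcome, as a careful person would: the job done as asked, in the order asked, and still so for the second after the job is handed in, with the robot touching nothing.
Of cheese1, cheese2, cheese3, cheese4, cheese5 only 3 to 5 are there at a start; the rules pass over those that are not, and their reading is None.
At some moment in a run one of cheese1, cheese2, cheese3, cheese4, cheese5 may be knocked a few centimetres aside while the robot is not near it.
Once in a run the grip may slacken for a moment while it holds something.
It also fails if it takes over 210 s, if anything falls off the work surface, if the arm or the gripper's body presses on something with over 40 N, if the wrist force passes 120 N, or if a joint passes its speed limit or range.

## Robot

A 6-joint arm with a two-finger parallel gripper is mounted at the origin on the work surface. World frame = base frame: x ahead of the robot, y to its left, z up, the work surface at z = 0. Lengths are in m, angles in rad, forces in N, time in s.
With the tool pointing down it reaches from about 0.375 to 0.975 m from the base axis. Payload 3.8 kg.
Tool frame: the origin (TCP) lies on the centre line of the jaws, within the pads' length; the fingertips stand 14 mm ahead of it and the grasp point (between the pads) lies 5 mm behind it; z points along the fingers, y is the line along which they close (so a half turn about z gives the same grasp; the last joint's range is limited). The gripper opens to 85 mm and grips with 20 to 120 N. Pads are 22 mm wide; open, the fingers measure 114 mm over their backs; the gripper's body (76 mm by 85 mm) begins 54 mm behind the grasp point. The pads swing forward as they close: fully open they stand 13 mm farther back than shut.
Start: joints at [-1.231, 0.264, 1.604, -0, 1.274, -0.037], TCP at [0.248, -0.628, 0.245] pointing down, gripper open.
Joint ranges: [-2.63, 2.63], [-0.94, 2.18], [0.31, 2.57], [-1.31, 4.45], [0, 2.66], [-2.55, 2.55]. Speed limits (rad/s): [2.57, 2.57, 3.14, 3.14, 3.14, 3.14].

## Interface

Orientations are given as a rotation vector (axis times angle).
In Python, from workcell import bot, eyes, spot_in gives the robot as it stands.
- The arm moves only by the tool carry_out, never from a script. Its argument "series" is text: rows parted by semicolons, each of 4 numbers parted by spaces: the shift along the world's x, y, z in m, then the turn about the world's z in degrees. In form: tx ty tz roll; .... A call has 1 to 20 rows; each row shifts and turns the commanded pose from where the row before left it; what a row does not reach is not made up. A row lasts 1/8 s, in which the tool goes at most 62.5 mm and 10.7 degrees, less where a joint would pass 70% of its speed; a pose out of reach is approached as far as the arm can. A call is refused whole if a number of a shift passes 0.0625 or a number of a turn 10.7, either way. A call with a gripper value outside its range is refused whole. "jaw" is the gripper command: -1 is shut, 1 is fully open, values between are in proportion, set as the call begins (left out, the last holds). The fingers move at their own pace and stop on an object; "grip_force" is the grip in N (left out, the last holds). Time passes only in rows, so rows that do not move let the fingers close. It gives the time, the measured TCP pose, the force, the opening and the grip force at its end, in the units of the state.
- bot.read_state(): the state, without advancing time (a new reading comes with each control period).
- eyes.read_camera(name): name is "scene" or "top" or "wrist"; returns (picture, depth): 420x560x3 uint8, blue, green, red; 420x560 float32, m along the optical axis (not along the pixel's ray), 0 where there is no reading.
- eyes.get_calibration(name): a dict with "K" (3x3 intrinsics, pixels), "position" and "rotation" of the camera in the world; the wrist camera has in their place "T_tool_cam" (4x4, takes a point from camera to tool coordinates, whose origin is the TCP and whose axes are the flange's). Camera axes: x right, y down, z forward; pixel columns grow to the right and rows downward; lengths in m; the calibration is good to about 2 mm. A picture is of the moment at which its call begins: read the wrist's pose just before it. get_calibration takes no time and is no camera call.
- bot.finish_job(): hands the job in; it is judged then, once.
Trained networks look in the newest picture that a camera, given by its name, has taken for a name from the list of things; names that differ only in an ending like _2 or _b are one class to them, and where a whole thing is asked for, a point or a joint stands for the part that bears it (a point fixed in the world has none). Each returns a list of dicts, best first, with "score" (0 to 1); they miss things now and then, are a little off and sometimes report something else, mostly with a low value. They report only what shows in the picture. A call takes as long as a camera call. They do not tell look-alikes from the thing itself.
- spot_in(camera, target): "rect" ([centre column, centre row, width, height] in pixels, round what is visible of it).
The state is a dict: "time": time; "q": joint angles; "joint_vel": joint speeds; "joint_torque": joint torques, N m; "tool_pos": TCP position; "tcp_rot": TCP orientation; "wrist_force": force on the tool from outside, world axes, zero at the start; "torque": the same for the moment, N m; "width": opening from 0.0 (shut) to 1.0 (fully open); "grip_force": force on a finger pad.
Only numpy, scipy, OpenCV 4.12 (cv2) and the standard library are available. Lean on these libraries where they do the work, as an engineer would, in place of code of your own. Each camera call takes 0.05 s, during which the arm holds its last target. There are 200 camera calls.

## Working session

There is one attempt and no reset: what is moved stays moved. The work goes in short steps, Python scripts to look and compute and a tool call to move; the robot and the scene stay as the last step left them, time stands still between calls to the robot, and variables do not carry over. Pictures are saved under pics/ and viewed, at most 14 in all, crops included, and the job is handed in when it is done.

Besides the shell and the picture viewer there is one more tool, called in YAML: its name, and indented under it one key for each argument. carry_out: Moves the arm, as the interface text tells. Its arguments: {"type":"object","properties":{"series":{"type":"string"},"jaw":{"type":"number"},"grip_force":{"type":"number"}},"required":["series"]}

```bash
mkdir -p pics; ls
cat > h.py <<'E'
import numpy as np, cv2
from scipy.spatial.transform import Rotation as R
from workcell import bot, eyes, spot_in
def cam(name):
    s=bot.read_state(); im,d=eyes.read_camera(name); c=eyes.get_calibration(name); K=np.array(c["K"])
    if name=="wrist":
        T=np.eye(4);T[:3,:3]=R.from_rotvec(s["tcp_rot"]).as_matrix();T[:3,3]=s["tool_pos"];T=T@np.array(c["T_tool_cam"])
    else:
        T=np.eye(4);r=np.array(c["rotation"]);T[:3,:3]=r if r.shape==(3,3) else R.from_rotvec(r).as_matrix();T[:3,3]=c["position"]
    return im,d,K,T
def cloud(d,K,T):
    v,u=np.mgrid[:d.shape[0],:d.shape[1]]
    p=np.stack([(u-K[0,2])/K[0,0]*d,(v-K[1,2])/K[1,1]*d,d],-1)
    return p@T[:3,:3].T+T[:3,3]
def px(p,K,T):
    q=(np.asarray(p)-T[:3,3])@T[:3,:3]; return q[:2]/q[2]*[K[0,0],K[1,1]]+[K[0,2],K[1,2]]
E
cat > a.py <<'E'
from h import *
for n in ["top","scene"]:
    im,d,K,T=cam(n); cv2.imwrite(f"pics/{n}0.png",im); P=cloud(d,K,T); np.savez(f"{n}0.npz",im=im,d=d,K=K,T=T)
    print(n,T.round(3).tolist(),K.round(1).tolist())
    for t in ["cheese1_mid","mature_mid","draining_mat","ageing_board","lever_grip","switch_box","switch1","mist_valve"]:
        for r in spot_in(n,t)[:6]:
            c,w=map(int,r["rect"][:2]); print(t,round(r["score"],2),np.round(r["rect"]),P[min(w,419),min(c,559)].round(3))
print(bot.read_state())
E
python3 a.py
```

```text
pics
top [[-0.018, -0.997, 0.072, 0.38], [-1.0, 0.018, -0.003, -0.067], [0.002, -0.072, -0.997, 1.452], [0.0, 0.0, 0.0, 1.0]] [[388.7, 0.0, 282.1], [0.0, 388.7, 202.9], [0.0, 0.0, 1.0]]
cheese1_mid 0.63 [366. 210.  14.  15.] [ 0.449 -0.373  0.055]
cheese1_mid 0.58 [389. 257.  20.  13.] [ 0.283 -0.448  0.05 ]
cheese1_mid 0.55 [366. 276.  20.  19.] [ 0.214 -0.364  0.046]
cheese1_mid 0.47 [415. 254.  18.  18.] [ 0.288 -0.542  0.047]
cheese1_mid 0.33 [250. 140.  35.  32.] [0.698 0.039 0.129]
mature_mid 0.52 [210. 185.  18.  20.] [0.546 0.181 0.09 ]
draining_mat 0.62 [340. 197. 100.  74.] [ 0.506 -0.289  0.003]
ageing_board 0.72 [186. 200.  95.  71.] [ 0.502  0.292 -0.003]
lever_grip 0.65 [249. 141.  32.  34.] [0.692 0.042 0.129]
switch_box 0.83 [263. 203.  23.  60.] [0.485 0.001 0.053]
mist_valve 0.69 [248. 141.  37.  33.] [0.692 0.042 0.129]
scene [[0.759, 0.394, -0.519, 1.155], [0.651, -0.483, 0.586, -0.838], [-0.02, -0.782, -0.623, 0.894], [0.0, 0.0, 0.0, 1.0]] [[396.9, 0.0, 282.8], [0.0, 396.9, 205.5], [0.0, 0.0, 1.0]]
cheese1_mid 0.79 [206. 266.  21.  23.] [ 0.462 -0.399  0.051]
che
[... 918 characters left out ...]
 19.] [0.569 0.15  0.081]
{'time': 0.9, 'q': array([-1.23091017e+00,  2.63870315e-01,  1.60399716e+00,  3.53474994e-07,
        1.27372072e+00, -3.69173876e-02]), 'joint_vel': array([-0.00016349,  0.00026273,  0.00019185,  0.00093177,  0.0020667 ,
       -0.00077843]), 'joint_torque': array([ 7.79245784e-04, -5.15054047e+01, -3.67730069e+01, -3.51020299e-05,
        4.30526934e-04, -5.40462352e-06]), 'tool_pos': array([ 0.24835036, -0.6276409 ,  0.24530128]), 'tcp_rot': array([3.08599736e+00, 5.88385360e-01, 1.58125002e-06]), 'wrist_force': array([ 0.45992671, -0.41584102,  0.23179073]), 'torque': array([ 0.03194868,  0.03272031, -0.02520371]), 'grip_force': 0.0, 'width': 0.9991223888238598}
```

Run:
```python
import cv2
a=cv2.imread("pics/top0.png")[110:320,120:440]; cv2.imwrite("pics/top0c.png",cv2.resize(a,(800,525),interpolation=cv2.INTER_CUBIC))
a=cv2.imread("pics/scene0.png")[120:345,110:410]; cv2.imwrite("pics/scene0c.png",cv2.resize(a,(800,600),interpolation=cv2.INTER_CUBIC))
```

```text
(no output)
```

View pics/top0c.png

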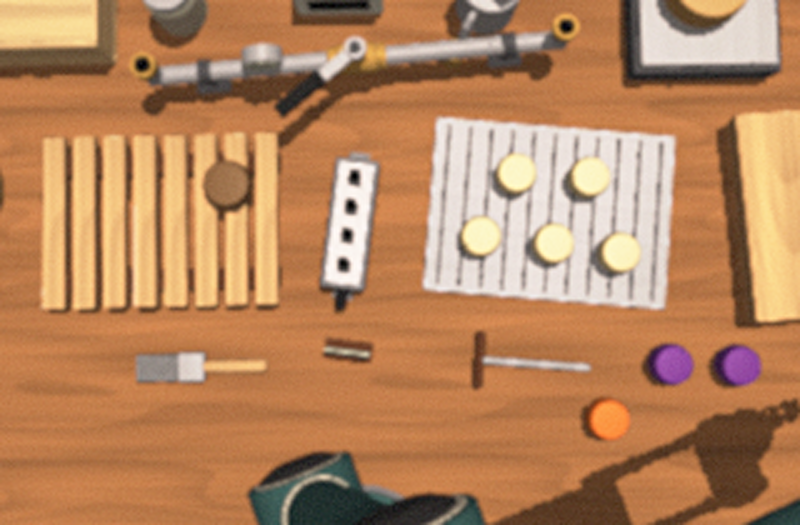

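View pics/scene0c.png

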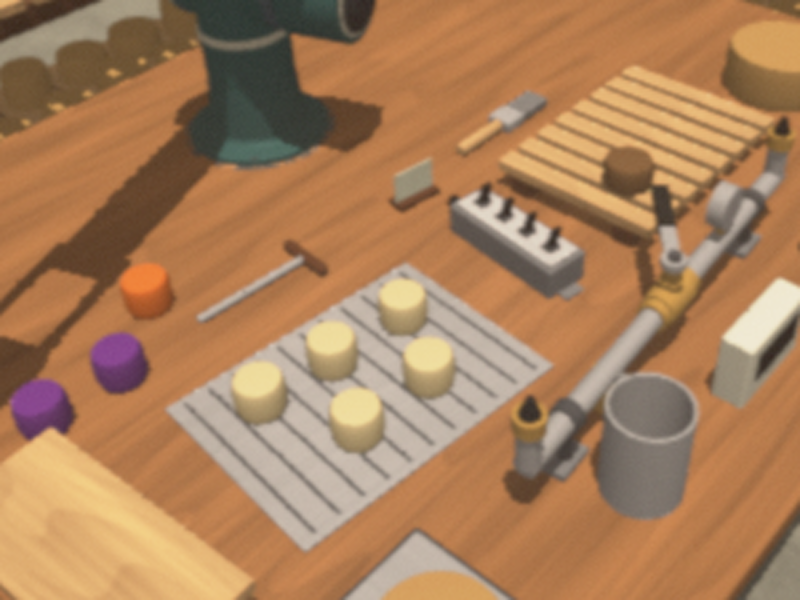

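Candidates for a young cheese, in top-crop pixels:
- **Pale drums on the mat:** (517,173), (590,177), (480,236), (553,243) and (620,252). These five are the ones I want.
- **Look-alikes:** orange at (608,418) and purple at (670,364) and (738,364), all off the mat, so rejected.
- **Mature cheese:** the dark drum at (226,185), on the board.

The valve lever runs from its axis at (355,47) to the grip at (295,95), so it is about half open now. Next I'll measure from both views.

```bash
cat > b.py <<'E'
from h import *
for n in ["top","scene"]:
    z=np.load(n+"0.npz"); im=z["im"];P=cloud(z["d"],z["K"],z["T"]); hsv=cv2.cvtColor(im,cv2.COLOR_BGR2HSV).astype(int)
    def comps(m,mn,lab):
        k,l,s,c=cv2.connectedComponentsWithStats(m.astype(np.uint8))
        for i in range(1,k):
            if s[i,4]>=mn:
                q=P[l==i]; r=cv2.minAreaRect((q[:,:2]*1000).astype(np.float32))
                print(n,lab,c[i].round(),s[i,4],"med",np.median(q,0).round(3),"mid",((q.max(0)+q.min(0))/2).round(3),"rect",np.round(r[0]),np.round(r[1]),round(r[2],1))
    X,Y,Z=P[...,0],P[...,1],P[...,2]
    reg=(X>.38)&(X<.72)&(Y>-.55)&(Y<-.1)
    comps(reg&(Z>.042)&(Z<.06),20,"cheese")
    comps(reg&(Z>-.01)&(Z<.012)&(hsv[...,1]<70),300,"mat")
    breg=(X>.38)&(X<.66)&(Y>.08)&(Y<.5)
    comps(breg&(Z>.03)&(Z<.065),30,"slat")
    comps(breg&(Z>.07)&(Z<.1),20,"mature")
    sreg=(X>.35)&(X<.65)&(Y>-.1)&(Y<.1)
    comps(sreg&(Z>.035)&(Z<.06),30,"box")
    comps(sreg&(Z>.06),2,"tog")
    comps((X>.55)&(X<.8)&(Y>-.1)&(Y<.2)&(Z>.105)&(Z<.15)&(hsv[...,2]<80),8,"grip")
    comps((X>.55)&(X<.85)&(Y>-.1)&(Y<.2)&(Z>.105)&(Z<.15)&(hsv[...,2]>=80),8,"leverlight")
    comps((X>.55)&(X<.95)&(Y>-.5)&(Y<.5)&(Z>.06)&(Z<.1)&(hsv[...,1]<60),15,"pipe")
E
python3 b.py
```

```text
top cheese [392. 137.] 126 med [ 0.715 -0.476  0.049] mid [ 0.714 -0.48   0.051] rect [ 714. -480.] [140.  11.] 89.8
top cheese [327. 178.] 201 med [ 0.567 -0.235  0.052] mid [ 0.568 -0.235  0.051] rect [ 568. -235.] [55. 56.] 88.6
top cheese [356. 180.] 196 med [ 0.559 -0.341  0.052] mid [ 0.56  -0.34   0.051] rect [ 560. -341.] [57. 54.] 15.4
top cheese [312. 204.] 198 med [ 0.475 -0.18   0.053] mid [ 0.477 -0.182  0.051] rect [ 477. -182.] [55. 55.] 89.7
top cheese [342. 206.] 201 med [ 0.465 -0.287  0.052] mid [ 0.464 -0.287  0.05 ] rect [ 464. -287.] [55. 54.] 1.7
top cheese [368. 210.] 200 med [ 0.449 -0.382  0.052] mid [ 0.448 -0.384  0.051] rect [ 448. -384.] [56. 55.] 89.6
top mat [339. 194.] 5413 med [ 0.516 -0.282  0.005] mid [ 0.518 -0.288  0.002] rect [ 511. -288.] [362. 261.] 84.4
top slat [183. 198.] 4995 med [0.501 0.295 0.046] mid [0.508 0.284 0.047] rect [508. 284.] [250. 341.] 0.1
top mature [211. 183.] 297 med [0.554 0.178 0.086] mid [0.554 0.181 0.082] rect [554. 180.] [65. 65.] 45.3
top box [260. 199.] 833 med [0.497 0.008 0.05 ] mid [0.499 0.008 0.047] rect [49
[... 7214 characters left out ...]
5.] [11. 22.] 36.4
scene pipe [304. 366.] 19 med [ 0.873 -0.458  0.061] mid [ 0.873 -0.462  0.061] rect [ 875. -460.] [13. 16.] 38.6
scene pipe [316. 371.] 64 med [ 0.898 -0.452  0.061] mid [ 0.901 -0.456  0.061] rect [ 901. -456.] [27. 45.] 89.5
scene pipe [333. 372.] 17 med [ 0.931 -0.431  0.06 ] mid [ 0.931 -0.432  0.061] rect [ 932. -432.] [11. 14.] 0.2
scene pipe [310. 379.] 19 med [ 0.902 -0.477  0.061] mid [ 0.903 -0.478  0.061] rect [ 901. -479.] [12. 15.] 64.8
scene pipe [317. 388.] 96 med [ 0.925 -0.481  0.061] mid [ 0.922 -0.481  0.061] rect [ 922. -481.] [34. 38.] 0.8
scene pipe [326. 382.] 21 med [ 0.934 -0.459  0.061] mid [ 0.931 -0.456  0.061] rect [ 933. -457.] [26.  9.] 56.6
```

carry_out:
  series: "0.024 0.044 0.006 7;0.024 0.044 0.006 7;0.024 0.044 0.006 7;0.024 0.044 0.006 7;0.024 0.044 0.006 7;0.024 0.044 0.006 7;0.024 0.044 0.006 7;0.024 0.044 0.006 7;0.024 0.044 0.006 7;0.024 0.044 0.006 7;0.024 0.044 0.006 7;0.024 0.044 0.006 7;0.024 0.044 0.006 7;0.024 0.044 0.006 7;0.024 0.044 0.006 7;0 0 0 0;0 0 0 0"
  jaw: 0.2

```text
time: 3.02
tool_pos: [0.6081, 0.0321, 0.335]
tcp_rot: [-1.412, -2.806, 0.002]
wrist_force: [-0.9, -0.2, 0.5]
width: 0.602
grip_force: 0.0
```

Run:
```python
from h import *
im,d,K,T=cam("wrist"); cv2.imwrite("pics/w1.png",im); np.savez("w1.npz",im=im,d=d,K=K,T=T)
s=bot.read_state(); print(s["time"],s["tool_pos"],s["q"],s["width"])
P=cloud(d,K,T); Z=P[...,2]
for t in ["lever_grip","mist_valve"]:
    for r in spot_in("wrist",t): print(t,r)
for p in [(.672,.068,.132),(.741,-.018,.132)]: print(px(p,K,T))
g=cv2.cvtColor(im,cv2.COLOR_BGR2HSV)[...,2]
m=(Z>.11)&(Z<.15)
for nm,mm in (("dark",m&(g<70)),("light",m&(g>=70))):
    k,l,st,c=cv2.connectedComponentsWithStats(mm.astype(np.uint8))
    for i in range(1,k):
        if st[i,4]>200:
            q=P[l==i]; r=cv2.minAreaRect((q[:,:2]*1000).astype(np.float32)); print(nm,c[i].round(),st[i,4],np.median(q,0).round(3),r)
```

```text
3.075 [0.60783603 0.03159969 0.3350212 ] [ 1.13546321e-02  9.74896235e-02  1.63520360e+00 -6.19217614e-04
  1.40964960e+00 -6.26104558e-01] 0.595238607414988
lever_grip {'rect': [350.6, 206.8, 19.7, 102.1], 'score': 0.7}
lever_grip {'rect': [225.5, 175.1, 19.0, 24.1], 'score': 0.28}
mist_valve {'rect': [349.4, 205.9, 18.1, 107.9], 'score': 0.8}
[350.26648003 197.62709144]
[348.23103057 297.52436002]
dark [549.  28.] 382 [0.706 0.278 0.145] ((709.453857421875, 280.9267883300781), (15.089112281799316, 21.9081974029541), 53.11388397216797)
dark [351. 192.] 1743 [0.669 0.073 0.131] ((670.5037841796875, 72.30294036865234), (22.577484130859375, 77.93209838867188), 39.06557846069336)
light [535.  32.] 1190 [0.703 0.274 0.137] ((707.6990966796875, 280.3818359375), (24.283588409423828, 33.94308853149414), 47.898475646972656)
light [427. 183.] 2048 [0.717 0.123 0.142] ((723.0985107421875, 123.30805206298828), (24.58197784423828, 55.34930419921875), 4.361572265625)
light [350. 244.] 486 [0.705 0.029 0.127] ((707.3938598632812, 26.532970428466797), (18.10574722290039, 40.84794235229492), 38.627994537353516)
```

View pics/w1.png

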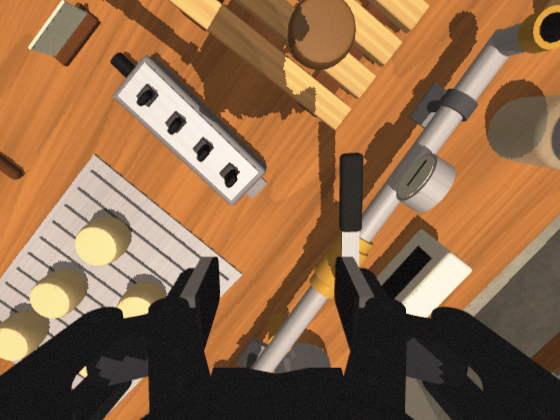

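The wrist view shows the lever grip at (351,192), aligned with the jaws. The grip centre is (0.670, 0.072), which puts the axis at about (0.740, -0.013), on the pipe line. The lever lies at 129° in the world and shut is at about 185°.

carry_out:
  series: "0.0315 0.0205 0 1.2;0.031 0.0205 0 1.2;0 0 -0.04 0;0 0 -0.04 0;0 0 -0.04 0;0 0 -0.04 0;0 0 -0.03 0;0 0 -0.02 0;0 0 0 0;0 0 0 0"

```text
time: 4.42
tool_pos: [0.6719, 0.0731, 0.1269]
tcp_rot: [1.353, 2.833, 0.002]
wrist_force: [0.2, 0.1, 0.3]
width: 0.601
grip_force: 0.0
```

carry_out:
  series: "0 0 0 0;0 0 0 0;0 0 0 0;0 0 0 0;0 0 0 0;0 0 0 0"
  jaw: -1
  grip_force: 30

```text
time: 5.18
tool_pos: [0.6716, 0.0732, 0.1272]
tcp_rot: [1.353, 2.833, 0.001]
wrist_force: [-1.7, -1.2, 5.4]
width: 0.248
grip_force: 33.2
```

carry_out:
  series: "-0.0081 -0.0071 0 5.6;-0.0078 -0.0084 0 6;-0.0069 -0.0092 0 6;-0.0059 -0.0099 0 6;-0.0049 -0.0104 0 6;-0.0038 -0.0109 0 6;-0.0026 -0.0112 0 6;-0.0014 -0.0114 0 6;-0.0002 -0.0115 0 6;0 0 0 0;0 0 0 0"

```text
time: 6.55
tool_pos: [0.6327, -0.0146, 0.1272]
tcp_rot: [-0.075, 3.133, 0.003]
wrist_force: [5.4, 6.5, 0.7]
width: 0.25
grip_force: 38.8
```

carry_out:
  series: "0.0003 -0.004 0 2;0.0002 -0.004 0 2;0 0 0 0;0 0 0 0"

```text
time: 7.05
tool_pos: [0.633, -0.0153, 0.1272]
tcp_rot: [-0.174, 3.128, 0.023]
wrist_force: [5.2, 28.0, 1.1]
width: 0.244
grip_force: 41.2
```

carry_out:
  series: "0 0.003 0 -2;0 0 0 0;0 0 0 0"
  jaw: 0.2

```text
time: 7.42
tool_pos: [0.6298, -0.0219, 0.1253]
tcp_rot: [-0.126, 3.139, -0.0]
wrist_force: [-0.3, -0.4, 0.3]
width: 0.602
grip_force: 0.0
```

carry_out:
  series: "0 0 0.04 0;0 0 0.05 0;-0.02 0 0.05 0;-0.02 0 0.05 0;0 0 0 0;0 0 0 0"
  jaw: 1

```text
time: 8.18
tool_pos: [0.5896, -0.0221, 0.3152]
tcp_rot: [-0.125, 3.139, -0.0]
wrist_force: [0.0, 0.1, -1.1]
width: 1.004
grip_force: 0.0
```

```bash
cat > lev.py <<'E'
from h import *
import sys
im,d,K,T=cam("wrist"); cv2.imwrite(f"pics/{sys.argv[1]}.png",im)
s=bot.read_state(); print(s["time"],s["tool_pos"],s["q"],s["width"])
P=cloud(d,K,T); Z=P[...,2]
g=cv2.cvtColor(im,cv2.COLOR_BGR2HSV)[...,2]
m=(Z>.11)&(Z<.15); m[290:]=0
for nm,mm in (("dark",m&(g<70)),("light",m&(g>=70)),("pipe",(Z>.075)&(Z<.1))):
    k,l,st,c=cv2.connectedComponentsWithStats(mm.astype(np.uint8))
    for i in range(1,k):
        if st[i,4]>150:
            q=P[l==i]; r=cv2.minAreaRect((q[:,:2]*1000).astype(np.float32)); print(nm,c[i].round(),st[i,4],np.median(q,0).round(3),np.round(r[0]),np.round(r[1]),r[2])
E
python3 lev.py w2
```

```text
8.225 [ 0.58918889 -0.02202077  0.31382948] [-7.95612041e-02  6.91134631e-02  1.70382924e+00 -7.32860175e-05
  1.37066547e+00 -1.72997303e+00] 0.9955751687702662
dark [281. 235.] 1684 [ 0.631 -0.014  0.131] [633. -14.] [79. 21.] 3.5438737869262695
light [280. 282.] 274 [ 0.683 -0.01   0.127] [682. -10.] [20. 17.] 4.302189826965332
pipe [470. 162.] 3332 [0.552 0.177 0.084] [553. 180.] [66. 66.] 32.8904914855957
pipe [228. 300.] 2075 [ 0.734 -0.064  0.082] [740. -73.] [ 37. 117.] 9.294315338134766
pipe [329. 300.] 1891 [0.724 0.047 0.082] [729.  56.] [106.  36.] 89.23109436035156
pipe [ 70. 299.] 1796 [ 0.746 -0.252  0.082] [ 749. -250.] [ 31. 112.] 1.8077179193496704
pipe [487. 301.] 1919 [0.71  0.235 0.082] [713. 233.] [ 33. 119.] 6.852320194244385
pipe [285. 366.] 724 [ 0.82  -0.     0.082] [821.  20.] [130.   8.] 89.04312896728516
```

View pics/w2.png

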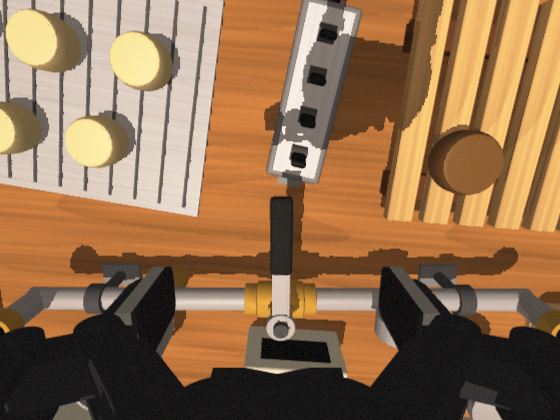

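The lever is square to the pipe, with its grip at (281,235) and axis at (281,328), so the valve is shut. Next I'll write a cheese-and-board finder that uses all the cameras.

```bash
cat > ch.py <<'E'
from h import *
import sys
def tops(n,zlo,zhi,box):
    im,d,K,T=cam(n); P=cloud(d,K,T); X,Y,Z=P[...,0],P[...,1],P[...,2]
    hsv=cv2.cvtColor(im,cv2.COLOR_BGR2HSV).astype(int)
    m=(X>box[0])&(X<box[1])&(Y>box[2])&(Y<box[3])&(Z>zlo)&(Z<zhi)
    k,l,st,c=cv2.connectedComponentsWithStats(m.astype(np.uint8))
    for i in range(1,k):
        if st[i,4]<60: continue
        q=P[l==i]; ct,rad=cv2.minEnclosingCircle((q[:,:2]*1000).astype(np.float32))
        print(n,c[i].round(),st[i,4],"mm",np.round(ct),"r",round(rad,1),"z",np.median(q[:,2]).round(4),"hsv",np.median(hsv[l==i],0).astype(int))
for n in sys.argv[1:]:
    print("mat");tops(n,.042,.06,(.38,.68,-.5,-.1))
    print("board");tops(n,.072,.105,(.36,.66,.09,.48))
E
python3 ch.py top scene wrist
```

```text
mat
top [327. 178.] 202 mm [ 567. -235.] r 29.0 z 0.0518 hsv [ 26  58 251]
top [356. 180.] 192 mm [ 559. -342.] r 28.8 z 0.0524 hsv [ 26  60 251]
top [312. 204.] 199 mm [ 476. -181.] r 29.1 z 0.052 hsv [ 26  58 251]
top [342. 206.] 199 mm [ 464. -287.] r 28.9 z 0.0523 hsv [ 26  59 251]
top [368. 210.] 204 mm [ 450. -382.] r 29.0 z 0.0521 hsv [ 25  63 251]
board
top [211. 183.] 294 mm [554. 181.] r 34.4 z 0.0853 hsv [ 14 133 155]
mat
scene [260. 231.] 195 mm [ 480. -185.] r 30.0 z 0.0507 hsv [ 23  88 237]
scene [233. 247.] 216 mm [ 467. -290.] r 30.0 z 0.051 hsv [ 23  87 237]
scene [270. 254.] 235 mm [ 570. -239.] r 29.6 z 0.0508 hsv [ 23  87 237]
scene [206. 263.] 242 mm [ 452. -388.] r 29.3 z 0.051 hsv [ 23  87 237]
scene [243. 273.] 265 mm [ 563. -346.] r 29.7 z 0.0511 hsv [ 23  87 237]
board
scene [345. 181.] 204 mm [558. 176.] r 34.4 z 0.0833 hsv [ 14 135 140]
mat
wrist [33. 39.] 2722 mm [ 464. -286.] r 28.8 z 0.0514 hsv [ 24  97 249]
wrist [135.  60.] 2503 mm [ 476. -180.] r 28.8 z 0.0514 hsv [ 24  90 251]
wrist [  8. 131.] 791 mm [ 560. -333.] r 27.2 z 0.0501 hsv [ 20 111 208]
wrist [ 90. 143.] 2107 mm [ 567. -235.] r 28.8 z 0.0513 hsv [ 24  92 251]
board
wrist [469. 163.] 3495 mm [554. 181.] r 34.8 z 0.0843 hsv [ 14 162 143]
```

carry_out:
  series: "-0.018 -0.026 -0.01 -10;-0.018 -0.026 -0.01 -10;-0.019 -0.027 -0.02 -10;-0.019 -0.027 -0.02 -10;-0.019 -0.027 -0.03 -10;-0.019 -0.027 -0.03 -10;0 0 0 0;0 0 0 0"
  jaw: 1

```text
time: 9.52
tool_pos: [0.4784, -0.1816, 0.1957]
tcp_rot: [1.459, 2.782, 0.001]
wrist_force: [0.5, 0.7, 0.3]
width: 1.004
grip_force: 0.0
```

```bash
python3 ch.py wrist
python3 - <<'E'
from h import *
s=bot.read_state(); print(s["time"],s["tool_pos"],s["q"])
im,d,K,T=cam("wrist"); cv2.imwrite("pics/w3.png",im)
E
```

```text
mat
wrist [274. 198.] 3615 mm [ 476. -180.] r 28.8 z 0.0514 hsv [ 23  99 240]
wrist [199. 285.] 2751 mm [ 464. -285.] r 28.5 z 0.0514 hsv [ 21 109 235]
wrist [323. 301.] 2914 mm [ 567. -235.] r 28.8 z 0.0513 hsv [ 21 108 236]
wrist [254. 362.] 680 mm [ 555. -333.] r 26.5 z 0.0486 hsv [ 19 115 121]
board
9.625 [ 0.47926798 -0.18144504  0.19669112] [-4.10730908e-01 -9.48059804e-03  2.00266903e+00  3.54528168e-04
  1.14587234e+00 -1.01643026e+00]
```

View pics/w3.png

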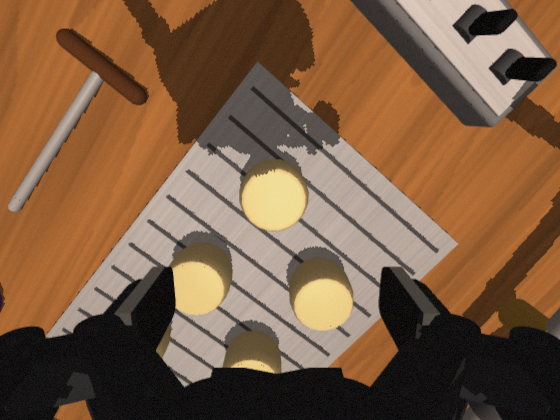

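The close view shows the chosen pale drum at (274,198) on the mat, with its neighbours clear of the fingers, so I'll descend and grip.

carry_out:
  series: "-0.001 0 -0.04 0;-0.001 0.001 -0.04 0;0 0 -0.03 0;0 0 -0.03 0;0 0 -0.02 0;0 0 -0.01 0;0 0 0 0;0 0 0 0"

```text
time: 10.68
tool_pos: [0.4769, -0.1809, 0.0264]
tcp_rot: [1.459, 2.78, 0.0]
wrist_force: [0.5, 0.1, 0.7]
width: 1.002
grip_force: 0.0
```

carry_out:
  series: "0 0 0 0;0 0 0 0;0 0 0 0;0 0 0 0;0 0 0 0"
  jaw: -1
  grip_force: 40

```text
time: 11.3
tool_pos: [0.4765, -0.181, 0.0264]
tcp_rot: [1.46, 2.78, 0.0]
wrist_force: [-0.9, 1.6, 5.7]
width: 0.693
grip_force: 43.3
```

carry_out:
  series: "0 0 0.02 0;0 0 0.04 0;0 0 0.05 0;0 0 0.05 0;0 0 0.04 0;0 0 0 0"

```text
time: 12.05
tool_pos: [0.478, -0.1817, 0.2293]
tcp_rot: [1.457, 2.774, 0.001]
wrist_force: [1.1, 0.2, -1.8]
width: 0.689
grip_force: 43.6
```

carry_out:
  series: "0.003 0.02 0 0;0.006 0.036 0 0;0.008 0.05 0 0;0.008 0.05 0 0;0.008 0.05 0 0;0.008 0.05 0 0;0.008 0.05 0 0;0.008 0.05 0 0;0.008 0.05 0 0;0.008 0.05 0 0;0.008 0.05 0 0;0.007 0.04 0 0;0.005 0.025 0 0;0.003 0.015 0 0;0 0 0 0;0 0 0 0"

```text
time: 14.05
tool_pos: [0.5715, 0.4041, 0.2245]
tcp_rot: [-1.461, -2.781, 0.003]
wrist_force: [-0.3, -1.6, -0.9]
width: 0.692
grip_force: 43.7
```

```bash
python3 -c "
from h import *
s=bot.read_state(); print(s['time'],s['tool_pos'],s['width'],s['grip_force'])"
```

```text
14.05 [0.57148378 0.40414843 0.22451211] 0.6915816226547135 43.691325187683105
```

carry_out:
  series: "0 0 -0.03 0;0 0 -0.04 0;0 0 -0.04 0;0 0 -0.02 0;0 0 -0.015 0;0 0 -0.008 0;0 0 0 0;0 0 0 0"

```text
time: 15.05
tool_pos: [0.5726, 0.406, 0.0738]
tcp_rot: [1.46, 2.78, 0.003]
wrist_force: [-0.2, 0.3, -1.2]
width: 0.699
grip_force: 43.7
```

carry_out:
  series: "0 0 -0.003 0;0 0 -0.002 0;0 0 -0.001 0;0 0 0 0"

```text
time: 15.55
tool_pos: [0.572, 0.4056, 0.0675]
tcp_rot: [1.46, 2.781, 0.001]
wrist_force: [-2.6, -1.1, 4.9]
width: 0.695
grip_force: 44.2
```

carry_out:
  series: "0 0 0 0;0 0 0 0;0 0 0 0;0 0 0 0"
  jaw: 1

```text
time: 16.05
tool_pos: [0.5717, 0.4053, 0.066]
tcp_rot: [-1.461, -2.781, 0.0]
wrist_force: [-0.4, 0.0, 0.2]
width: 0.999
grip_force: 0.0
```

carry_out:
  series: "0 0 0.02 0;0 0 0.04 0;0 0 0.05 0;0 0 0.05 0;-0.02 -0.05 0 0;-0.02 -0.06 0 0;-0.01 -0.06 0 0;0 -0.06 0 0;0 -0.06 0 0;0 -0.06 0 0;0 -0.06 0 0;0 -0.06 0 0;0 -0.06 0 0;0 0 0 0"

```text
time: 17.8
tool_pos: [0.5222, -0.128, 0.2282]
tcp_rot: [1.467, 2.774, -0.001]
wrist_force: [0.4, 0.6, 0.0]
width: 1.002
grip_force: 0.0
```

```bash
python3 ch.py top wrist;python3 -c "
from h import *
s=bot.read_state(); print(s['time'],s['tool_pos'],s['width'],s['q'])"
```

```text
mat
top [356. 180.] 193 mm [ 561. -342.] r 29.1 z 0.0521 hsv [ 26  59 252]
top [342. 206.] 201 mm [ 464. -287.] r 29.1 z 0.0519 hsv [ 26  58 252]
top [380. 207.] 199 mm [ 461. -427.] r 28.7 z 0.0517 hsv [ 25  64 252]
board
top [147. 179.] 244 mm [572. 404.] r 29.6 z 0.0932 hsv [ 23  82 249]
top [211. 183.] 294 mm [553. 181.] r 35.0 z 0.086 hsv [ 14 133 156]
mat
wrist [125. 278.] 760 mm [ 456. -283.] r 26.2 z 0.0511 hsv [ 21 110 236]
wrist [251. 304.] 2330 mm [ 567. -233.] r 28.6 z 0.0513 hsv [ 22 105 241]
wrist [191. 366.] 1137 mm [ 555. -333.] r 26.3 z 0.0511 hsv [ 21 109 237]
wrist [ 74. 405.] 168 mm [ 471. -442.] r 16.1 z 0.0516 hsv [ 21 110 237]
board
18.0 [ 0.52217624 -0.12297232  0.22700202] 1.0021605333070995 [-2.78054310e-01  1.38016741e-02  1.92130758e+00  5.79200610e-04
  1.20568269e+00 -8.82734954e-01]
```

Cheese E has been knocked to (0.461, -0.427), and the first placement stands level with its top at 93 mm. Next is cheese A at (0.567, -0.235).

carry_out:
  series: "0.02 -0.05 0 0;0.02 -0.045 0 0;0.005 -0.017 -0.03 0;0 0 -0.05 0;0 0 -0.05 0;0 0 -0.04 0;0 0 -0.02 0;0 0 -0.01 0;0 0 0 0;0 0 0 0"

```text
time: 19.25
tool_pos: [0.5685, -0.2365, 0.0282]
tcp_rot: [1.459, 2.779, 0.0]
wrist_force: [0.5, 0.4, 0.5]
width: 1.004
grip_force: 0.0
```

carry_out:
  series: "0 0 0 0;0 0 0 0;0 0 0 0;0 0 0 0;0 0 0 0"
  jaw: -1

```text
time: 19.88
tool_pos: [0.568, -0.2365, 0.0278]
tcp_rot: [1.46, 2.779, 0.0]
wrist_force: [-0.6, 0.3, 6.9]
width: 0.694
grip_force: 43.7
```

carry_out:
  series: "0 0 0.02 0;0 0 0.04 0;0 0 0.05 0;0 0 0.05 0;0 0 0.04 0;0 0 0 0"

```text
time: 20.62
tool_pos: [0.5693, -0.2371, 0.2321]
tcp_rot: [1.456, 2.773, 0.001]
wrist_force: [0.2, 0.3, -2.0]
width: 0.691
grip_force: 43.6
```

carry_out:
  series: "0 0.02 0 0;0 0.037 0 0;0 0.05 0 0;0 0.05 0 0;0 0.05 0 0;0 0.05 0 0;0 0.05 0 0;0 0.05 0 0;0 0.05 0 0;0 0.05 0 0;0 0.04 0 0;0.001 0.02 0 0;0.001 0.01 0 0;0 0 -0.03 0;0 0 -0.04 0;0 0 -0.04 0;0 0 -0.02 0;0 0 -0.015 0;0 0 -0.008 0;0 0 0 0"

```text
time: 23.12
tool_pos: [0.5694, 0.2911, 0.0736]
tcp_rot: [1.461, 2.781, 0.001]
wrist_force: [-0.4, 0.4, -1.2]
width: 0.692
grip_force: 43.7
```

carry_out:
  series: "0 0 -0.003 0;0 0 -0.002 0;0 0 -0.001 0;0 0 0 0"

```text
time: 23.62
tool_pos: [0.5696, 0.2914, 0.0688]
tcp_rot: [1.46, 2.781, 0.002]
wrist_force: [-1.5, -0.7, 6.2]
width: 0.693
grip_force: 44.4
```

carry_out:
  series: "0 0 0 0;0 0 0 0;0 0 0 0;0 0 0 0"
  jaw: 1

```text
time: 24.12
tool_pos: [0.5689, 0.291, 0.0671]
tcp_rot: [-1.461, -2.781, 0.0]
wrist_force: [0.8, 0.3, 0.2]
width: 1.0
grip_force: 0.0
```

carry_out:
  series: "0 0 0.02 0;0 0 0.04 0;0 0 0.05 0;0 0 0.05 0;-0.01 -0.04 0 0;-0.016 -0.06 0 0;-0.016 -0.06 0 0;-0.016 -0.06 0 0;-0.016 -0.06 0 0;-0.016 -0.06 0 0;-0.016 -0.06 0 0;0 0 0 0"

```text
time: 25.62
tool_pos: [0.4622, -0.1128, 0.229]
tcp_rot: [1.469, 2.774, -0.001]
wrist_force: [-0.3, -0.2, 0.4]
width: 0.994
grip_force: 0.0
```

```bash
python3 ch.py top;python3 -c "
from h import *
s=bot.read_state(); print(s['time'],s['tool_pos'],s['width'],s['q'])"
```

```text
mat
top [356. 180.] 194 mm [ 561. -342.] r 29.1 z 0.0524 hsv [ 26  60 251]
top [342. 207.] 204 mm [ 464. -287.] r 28.7 z 0.052 hsv [ 25  60 251]
top [381. 207.] 197 mm [ 460. -428.] r 29.0 z 0.0516 hsv [ 25  66 251]
board
top [147. 179.] 240 mm [572. 404.] r 29.8 z 0.0932 hsv [ 23  83 248]
top [179. 179.] 231 mm [570. 290.] r 29.5 z 0.0933 hsv [ 23  80 250]
top [211. 183.] 290 mm [554. 180.] r 34.2 z 0.0856 hsv [ 14 133 154]
25.725 [ 0.4631844  -0.10946817  0.22856961] 1.0023203268485552 [-2.84882323e-01 -1.08818171e-01  2.03533907e+00  7.01905897e-04
  1.21321103e+00 -8.86314819e-01]
```

carry_out:
  series: "0 -0.05 0 0;0 -0.06 0 0;0.001 -0.05 -0.02 0;0 -0.0175 -0.04 0;0 0 -0.05 0;0 0 -0.04 0;0 0 -0.03 0;0 0 -0.021 0;0 0 0 0;0 0 0 0"

```text
time: 26.98
tool_pos: [0.4655, -0.2859, 0.0274]
tcp_rot: [1.457, 2.781, 0.0]
wrist_force: [-0.0, -0.3, -0.7]
width: 0.998
grip_force: 0.0
```

carry_out:
  series: "0 0 0 0;0 0 0 0;0 0 0 0;0 0 0 0;0 0 0 0"
  jaw: -1

```text
time: 27.6
tool_pos: [0.4652, -0.2871, 0.028]
tcp_rot: [1.46, 2.779, 0.0]
wrist_force: [0.1, 2.6, 6.1]
width: 0.692
grip_force: 43.6
```

carry_out:
  series: "0 0 0.02 0;0 0 0.04 0;0 0 0.05 0;0 0 0.05 0;0 0 0.04 0;0 0 0 0"

```text
time: 28.35
tool_pos: [0.466, -0.288, 0.2308]
tcp_rot: [1.457, 2.774, -0.002]
wrist_force: [-0.3, -0.7, -2.4]
width: 0.696
grip_force: 43.7
```

carry_out:
  series: "-0.002 0.02 0 0;-0.002 0.042 0 0;-0.002 0.055 0 0;-0.002 0.055 0 0;-0.002 0.055 0 0;-0.002 0.055 0 0;-0.002 0.055 0 0;-0.002 0.055 0 0;-0.002 0.055 0 0;-0.002 0.055 0 0;-0.002 0.055 0 0;-0.002 0.055 0 0;-0.002 0.055 0 0;0 0.015 0 0;0 0.01 0 0;0 0 -0.03 0;0 0 -0.04 0;0 0 -0.04 0;0 0 -0.02 0;0 0 0 0"

```text
time: 30.85
tool_pos: [0.4368, 0.4037, 0.0943]
tcp_rot: [-1.461, -2.779, 0.007]
wrist_force: [-0.2, 0.8, -0.5]
width: 0.692
grip_force: 43.9
```

carry_out:
  series: "0 0 -0.015 0;0 0 -0.008 0;0 0 -0.005 0;0 0 -0.002 0;0 0 -0.001 0;0 0 0 0;0 0 0 0"

```text
time: 31.72
tool_pos: [0.4381, 0.4058, 0.0689]
tcp_rot: [1.46, 2.781, -0.0]
wrist_force: [-7.2, -6.5, 17.0]
width: 0.691
grip_force: 45.6
```

carry_out:
  series: "0 0 0 0;0 0 0 0;0 0 0 0;0 0 0 0"
  jaw: 1

```text
time: 32.22
tool_pos: [0.438, 0.4055, 0.065]
tcp_rot: [-1.461, -2.781, 0.001]
wrist_force: [0.6, 0.0, -0.5]
width: 1.002
grip_force: 0.0
```

carry_out:
  series: "0 0 0.02 0;0 0 0.04 0;0 0 0.05 0;0 0 0.055 0;0.006 -0.04 0 0;0.008 -0.06 0 0;0.008 -0.06 0 0;0.008 -0.06 0 0;0.008 -0.06 0 0;0.008 -0.06 0 0;0.008 -0.06 0 0;0.008 -0.06 0 0;0.008 -0.06 0 0;0 0 0 0"

```text
time: 33.98
tool_pos: [0.5085, -0.1185, 0.232]
tcp_rot: [1.467, 2.775, -0.001]
wrist_force: [-0.5, 0.9, 0.2]
width: 1.001
grip_force: 0.0
```

```bash
python3 ch.py top;python3 -c "
from h import *
s=bot.read_state(); print(s['time'],s['tool_pos'],s['width'],s['q'])"
```

```text
mat
top [356. 180.] 195 mm [ 560. -342.] r 29.3 z 0.0522 hsv [ 26  59 252]
top [381. 207.] 193 mm [ 461. -428.] r 28.6 z 0.0518 hsv [ 25  64 251]
board
top [147. 179.] 240 mm [572. 404.] r 29.7 z 0.0934 hsv [ 23  82 248]
top [179. 179.] 232 mm [570. 290.] r 29.3 z 0.0937 hsv [ 23  79 250]
top [211. 183.] 295 mm [554. 181.] r 34.6 z 0.0856 hsv [ 14 133 155]
top [147. 216.] 229 mm [439. 405.] r 30.2 z 0.0935 hsv [ 23  81 249]
34.075 [ 0.50804727 -0.11493876  0.23128298] 1.0001411785310477 [-2.70694380e-01 -1.98910857e-02  1.94681422e+00  6.35909570e-04
  1.21383058e+00 -8.72386222e-01]
```

carry_out:
  series: "0.01 -0.05 0 0;0.015 -0.06 0 0;0.015 -0.06 0 0;0.013 -0.057 -0.02 0;0 0 -0.04 0;0 0 -0.05 0;0 0 -0.05 0;0 0 -0.03 0;0 0 -0.013 0;0 0 0 0;0 0 0 0"

```text
time: 35.45
tool_pos: [0.5627, -0.3418, 0.0294]
tcp_rot: [1.458, 2.779, -0.0]
wrist_force: [0.7, -0.2, -0.0]
width: 1.002
grip_force: 0.0
```

carry_out:
  series: "0 0 0 0;0 0 0 0;0 0 0 0;0 0 0 0;0 0 0 0"
  jaw: -1

```text
time: 36.08
tool_pos: [0.5621, -0.3423, 0.0292]
tcp_rot: [1.46, 2.779, -0.001]
wrist_force: [0.5, -0.0, 7.7]
width: 0.69
grip_force: 43.6
```

carry_out:
  series: "0 0 0.02 0;0 0 0.04 0;0 0 0.05 0;0 0 0.05 0;0 0 0.04 0;0 0 0 0"

```text
time: 36.83
tool_pos: [0.5632, -0.343, 0.2336]
tcp_rot: [1.456, 2.772, -0.002]
wrist_force: [-0.8, -0.2, -0.7]
width: 0.695
grip_force: 43.5
```

carry_out:
  series: "-0.01 0.02 0 0;-0.01 0.042 0 0;-0.01 0.054 0 0;-0.01 0.054 0 0;-0.01 0.054 0 0;-0.01 0.054 0 0;-0.01 0.054 0 0;-0.01 0.054 0 0;-0.01 0.054 0 0;-0.01 0.054 0 0;-0.01 0.054 0 0;-0.01 0.054 0 0;-0.002 0.02 0 0;0 0.01 0 0;0 0 -0.03 0;0 0 -0.04 0;0 0 -0.04 0;0 0 -0.02 0;0 0 0 0"

```text
time: 39.2
tool_pos: [0.4375, 0.2881, 0.0948]
tcp_rot: [-1.462, -2.778, 0.008]
wrist_force: [-0.3, 0.3, -1.0]
width: 0.694
grip_force: 43.6
```

carry_out:
  series: "0 0 -0.015 0;0 0 -0.008 0;0 0 -0.004 0;0 0 -0.002 0;0 0 -0.001 0;0 0 0 0;0 0 0 0"

```text
time: 40.08
tool_pos: [0.439, 0.2905, 0.0702]
tcp_rot: [-1.46, -2.782, 0.001]
wrist_force: [-7.9, -6.1, 16.6]
width: 0.692
grip_force: 45.6
```

carry_out:
  series: "0 0 0 0;0 0 0 0;0 0 0 0;0 0 0 0"
  jaw: 1

```text
time: 40.58
tool_pos: [0.4389, 0.2905, 0.067]
tcp_rot: [-1.46, -2.781, 0.001]
wrist_force: [0.4, 0.3, -0.3]
width: 1.004
grip_force: 0.0
```

carry_out:
  series: "0 0 0.02 0;0 0 0.04 0;0 0 0.05 0;0 0 0.055 0;0.003 -0.04 0 0;0.003 -0.06 0 0;0.003 -0.06 0 0;0.003 -0.06 0 0;0.003 -0.06 0 0;0.003 -0.06 0 0;0.003 -0.06 0 0;0.003 -0.06 0 0;0.003 -0.05 0 0;0 0 0 0"

```text
time: 42.32
tool_pos: [0.4658, -0.2226, 0.2321]
tcp_rot: [1.467, 2.778, -0.001]
wrist_force: [-0.5, 1.4, 0.1]
width: 0.998
grip_force: 0.0
```

```bash
python3 ch.py top;python3 -c "
from h import *
s=bot.read_state(); print(s['time'],s['tool_pos'],s['width'],s['q'])"
```

```text
mat
top [382. 207.] 167 mm [ 461. -428.] r 28.9 z 0.0525 hsv [ 25  63 252]
board
top [147. 179.] 240 mm [573. 404.] r 30.1 z 0.093 hsv [ 23  80 249]
top [179. 179.] 233 mm [569. 290.] r 29.4 z 0.0934 hsv [ 24  77 251]
top [211. 183.] 296 mm [555. 180.] r 34.8 z 0.0854 hsv [ 14 133 156]
top [147. 216.] 239 mm [439. 404.] r 29.9 z 0.0936 hsv [ 23  80 250]
top [180. 216.] 230 mm [440. 289.] r 29.5 z 0.0933 hsv [ 24  75 251]
42.425 [ 0.46561696 -0.21947272  0.23176757] 0.9991497066353284 [-4.89202885e-01 -3.09088289e-02  1.95664835e+00  5.54484516e-04
  1.21722697e+00 -1.09150726e+00]
```

carry_out:
  series: "-0.001 -0.04 0 0;-0.002 -0.06 0 0;-0.002 -0.06 0 0;0 -0.047 -0.02 0;0 0 -0.04 0;0 0 -0.05 0;0 0 -0.05 0;0 0 -0.03 0;0 0 -0.014 0;0 0 0 0;0 0 0 0"

```text
time: 43.8
tool_pos: [0.4624, -0.4271, 0.0302]
tcp_rot: [1.458, 2.779, -0.001]
wrist_force: [0.5, 0.2, 0.2]
width: 1.003
grip_force: 0.0
```

carry_out:
  series: "0 0 0 0;0 0 0 0;0 0 0 0;0 0 0 0;0 0 0 0"
  jaw: -1

```text
time: 44.42
tool_pos: [0.4619, -0.4276, 0.0302]
tcp_rot: [1.459, 2.779, -0.002]
wrist_force: [-0.4, -0.0, 6.6]
width: 0.694
grip_force: 43.7
```

carry_out:
  series: "0 0 0.02 0;0 0 0.04 0;0 0 0.05 0;0 0 0.05 0;0 0 0.04 0;0 0 0 0"

```text
time: 45.18
tool_pos: [0.4629, -0.4284, 0.2344]
tcp_rot: [1.456, 2.773, -0.005]
wrist_force: [-0.5, -0.4, -1.2]
width: 0.687
grip_force: 43.5
```

carry_out:
  series: "-0.002 0.02 0 0;-0.002 0.042 0 0;-0.002 0.054 0 0;-0.002 0.054 0 0;-0.002 0.054 0 0;-0.002 0.054 0 0;-0.002 0.054 0 0;-0.002 0.054 0 0;-0.002 0.054 0 0;-0.002 0.054 0 0;-0.002 0.054 0 0;0 0.03 0 0;0 0.02 0 0;0 0.01 0 0;0 0 -0.03 0;0 0 -0.04 0;0 0 -0.04 0;0 0 -0.02 0;0 0 0 0"

```text
time: 47.55
tool_pos: [0.4358, 0.1802, 0.0953]
tcp_rot: [-1.459, -2.777, 0.008]
wrist_force: [0.1, 0.1, -2.1]
width: 0.693
grip_force: 43.6
```

carry_out:
  series: "0 0 -0.015 0;0 0 -0.008 0;0 0 -0.004 0;0 0 -0.002 0;0 0 -0.001 0;0 0 0 0;0 0 0 0"

```text
time: 48.42
tool_pos: [0.4389, 0.1816, 0.0712]
tcp_rot: [-1.46, -2.781, 0.001]
wrist_force: [-10.7, -3.7, 20.9]
width: 0.693
grip_force: 45.9
```

carry_out:
  series: "0 0 0 0;0 0 0 0;0 0 0 0;0 0 0 0"
  jaw: 1

```text
time: 48.92
tool_pos: [0.4389, 0.1815, 0.068]
tcp_rot: [-1.46, -2.781, 0.0]
wrist_force: [-0.4, -0.1, 0.4]
width: 0.999
grip_force: 0.0
```

carry_out:
  series: "0 0 0.02 0;0 0 0.04 0;0 0 0.05 0;0 0 0.055 0;0.025 -0.034 0.015 10;0.025 -0.034 0.015 10;0.025 -0.034 0.015 10;0.025 -0.034 0.015 10;0.025 -0.034 0.015 10;0.025 -0.034 0 10;0 0 0 0;0 0 0 0"

```text
time: 50.42
tool_pos: [0.5885, -0.0223, 0.3075]
tcp_rot: [0.123, -3.138, -0.001]
wrist_force: [0.1, -0.5, 0.3]
width: 0.997
grip_force: 0.0
```

```bash
python3 ch.py top scene; python3 lev.py w4
```

```text
mat
board
top [147. 179.] 242 mm [572. 403.] r 29.9 z 0.0932 hsv [ 23  83 248]
top [179. 179.] 233 mm [570. 290.] r 29.6 z 0.0933 hsv [ 23  80 250]
top [211. 183.] 293 mm [555. 181.] r 34.5 z 0.0854 hsv [ 14 133 154]
top [211. 215.] 229 mm [441. 181.] r 29.8 z 0.0933 hsv [ 24  73 251]
top [147. 216.] 235 mm [440. 403.] r 29.2 z 0.0941 hsv [ 23  82 248]
top [180. 216.] 233 mm [440. 290.] r 29.4 z 0.0937 hsv [ 23  79 250]
mat
board
scene [352. 145.] 137 mm [443. 398.] r 31.1 z 0.0895 hsv [ 20  99 219]
scene [336. 157.] 151 mm [441. 285.] r 30.2 z 0.0893 hsv [ 20  99 222]
scene [382. 156.] 149 mm [573. 403.] r 33.4 z 0.0895 hsv [ 20  99 216]
scene [319. 169.] 164 mm [443. 175.] r 30.3 z 0.0898 hsv [ 20  99 224]
scene [366. 168.] 169 mm [574. 287.] r 31.3 z 0.09 hsv [ 20  99 222]
scene [345. 181.] 199 mm [555. 175.] r 36.4 z 0.0829 hsv [ 14 135 140]
50.675 [ 0.58853024 -0.02154999  0.30832008] [-7.89527835e-02  6.87975264e-02  1.71411229e+00  1.07229214e-04
  1.35872984e+00 -1.73072846e+00] 1.0007198675784723
dark [280. 239.] 1744 [ 0.631 -0.014  0.131] [634. -14.] [78. 21.] 4.25304651260376
light [279. 284.] 198 [ 0.68  -0.011  0.127] [679. -11.] [15. 17.] 3.7149763107299805
pipe [503.  44.] 3830 [0.441 0.175 0.092] [440. 179.] [57. 57.] 45.455787658691406
pipe [329.  34.] 158 [0.444 0.016 0.084] [443.  16.] [16.  9.] 83.35318756103516
pipe [472. 165.] 3441 [0.552 0.177 0.084] [553. 180.] [66. 66.] 10.553475379943848
pipe [552. 191.] 658 [0.573 0.266 0.083] [574. 271.] [53. 18.] 13.968111991882324
pipe [228. 304.] 2090 [ 0.733 -0.063  0.082] [735. -73.] [ 36. 113.] 3.50437331199646
pipe [328. 305.] 1982 [0.724 0.047 0.082] [729.  56.] [ 37. 104.] 0.8222599625587463
pipe [ 65. 303.] 1841 [ 0.746 -0.253  0.082] [ 750. -250.] [ 29. 112.] 7.2656402587890625
pipe [491. 305.] 1904 [0.71  0.237 0.082] [714. 234.] [ 30. 115.] 1.4488825798034668
pipe [270. 368.] 272 [ 0.819 -0.009  0.079] [819.  -8.] [ 4. 72.] 0.9770291447639465
```

All five cheeses stand on the board with tops near 93 mm and gaps over 45 mm, the mature cheese hasn't moved, and the mat is empty. The valve comes next.

carry_out:
  series: "0.022 0.004 0 0;0.023 0.0035 0 0;0 0 -0.03 0;0 0 -0.04 0;0 0 -0.04 0;0 0 -0.04 0;0 0 -0.02 0;0 0 -0.011 0;0 0 0 0;0 0 0 0"
  jaw: 0.2

```text
time: 51.92
tool_pos: [0.6353, -0.015, 0.1292]
tcp_rot: [-0.126, 3.136, -0.001]
wrist_force: [0.1, 0.5, 0.1]
width: 0.596
grip_force: 0.0
```

carry_out:
  series: "0 0 0 0;0 0 0 0;0 0 0 0;0 0 0 0;0 0 0 0"
  jaw: -1
  grip_force: 30

```text
time: 52.55
tool_pos: [0.6347, -0.0144, 0.1287]
tcp_rot: [-0.125, 3.137, 0.001]
wrist_force: [-1.8, 3.3, 6.4]
width: 0.247
grip_force: 33.9
```

carry_out:
  series: "-0.0003 0.0094 0 -5;0.0005 0.0094 0 -5;0.0014 0.0093 0 -5;0.0022 0.0092 0 -5;0.003 0.0089 0 -5;0.0037 0.0087 0 -5;0.0045 0.0083 0 -5;0.0052 0.0079 0 -5;0.0058 0.0074 0 -5;0 0 0 0;0 0 0 0"

```text
time: 53.92
tool_pos: [0.6603, 0.0606, 0.1286]
tcp_rot: [1.088, 2.945, -0.006]
wrist_force: [-3.1, -7.4, 7.0]
width: 0.25
grip_force: 38.2
```

carry_out:
  series: "0 0 0 0;0 0 0 0;0 0 0 0"
  jaw: 0.2

```text
time: 54.3
tool_pos: [0.6598, 0.0638, 0.1268]
tcp_rot: [-1.084, -2.948, 0.0]
wrist_force: [-0.3, -0.1, 0.4]
width: 0.597
grip_force: 0.0
```

carry_out:
  series: "0 0 0.04 0;0 0 0.05 0;-0.03 -0.03 0.05 0;-0.03 -0.03 0.05 0;0 0 0 0;0 0 0 0"

```text
time: 55.05
tool_pos: [0.6027, 0.0066, 0.3124]
tcp_rot: [1.085, 2.948, 0.001]
wrist_force: [0.7, -0.3, -0.7]
width: 0.6
grip_force: 0.0
```

```bash
python3 lev.py w5
```

```text
55.1 [0.60240909 0.00682625 0.31113471] [-3.01617417e-02  9.49006656e-02  1.68095280e+00  2.75663443e-04
  1.36765613e+00 -8.96083783e-01] 0.5998161147322882
dark [360. 199.] 1965 [0.657 0.062 0.131] [659.  61.] [22. 78.] 47.79974365234375
light [455. 210.] 2417 [0.716 0.121 0.141] [723. 123.] [25. 56.] 4.382944107055664
light [356. 251.] 383 [0.696 0.027 0.127] [699.  25.] [18. 30.] 48.515689849853516
pipe [382.  29.] 3935 [0.556 0.176 0.084] [558. 177.] [67. 55.] 47.209205627441406
pipe [176.  51.] 153 [0.444 0.017 0.084] [443.  17.] [16.  9.] 85.26350402832031
pipe [467. 165.] 5268 [0.717 0.183 0.082] [722. 156.] [ 33. 274.] 5.995214462280273
pipe [557. 195.] 168 [0.809 0.227 0.079] [810. 228.] [ 7. 41.] 60.828880310058594
pipe [289. 317.] 2805 [ 0.736 -0.084  0.082] [742. -96.] [ 38. 205.] 7.196804046630859
pipe [439. 300.] 1194 [0.823 0.065 0.089] [838.  54.] [63. 39.] 89.77881622314453
```

View pics/w5.png

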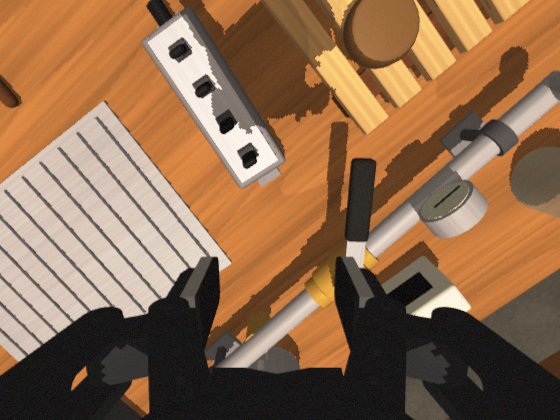

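```bash
cat > sw.py <<'E'
from h import *
import sys
for n in sys.argv[1:]:
    im,d,K,T=cam(n);P=cloud(d,K,T);X,Y,Z=P[...,0],P[...,1],P[...,2]
    reg=(X>.37)&(X<.63)&(Y>-.09)&(Y<.09)
    k,l,st,c=cv2.connectedComponentsWithStats((reg&(Z>.04)&(Z<.057)).astype(np.uint8))
    i=1+np.argmax(st[1:,4]); r=cv2.minAreaRect((P[l==i][:,:2]*1000).astype(np.float32)); print(n,np.round(r[0],1),np.round(r[1]),r[2])
    a=np.deg2rad(-8.0); u=np.array([np.cos(a),np.sin(a)]); w=np.array([-u[1],u[0]]); q=P[reg][:,:2]-np.array(r[0])/1000; s=q@u*1000; t=q@w*1000; z=Z[reg]*1000
    for pv in (-63,-21,21,63):
        o=[]
        for lo,hi in ((58,66),(66,74),(74,80),(80,90)):
            m=(abs(s-pv)<19)&(abs(t)<20)&(z>lo)&(z<hi)
            o.append((int(m.sum()),round(float(np.median(s[m]-pv)),1) if m.any() else None,round(float(np.median(t[m])),1) if m.any() else None))
        print(pv,o)
E
python3 sw.py scene wrist top
```

```text
scene [498.8   4.6] [ 66. 193.] 81.42708587646484
-63 [(8, 5.2, -4.2), (6, 7.6, 0.2), (5, 11.7, -5.2), (8, 9.4, -0.2)]
-21 [(8, 6.0, -2.1), (5, 7.4, -3.1), (7, 8.8, -2.4), (8, 9.2, -0.7)]
21 [(5, 6.6, -0.7), (8, 7.0, -3.1), (3, 10.2, -0.3), (10, 8.4, -1.1)]
63 [(9, 5.3, -3.0), (7, 6.8, -3.1), (5, 9.4, -1.6), (7, 8.7, -0.0)]
wrist [497.4   9.2] [ 64. 190.] 82.06218719482422
-63 [(34, -2.0, 6.7), (9, 7.2, 7.4), (8, 8.3, 7.4), (149, 9.0, 0.4)]
-21 [(50, -2.1, 2.3), (15, 2.3, 7.0), (14, 3.5, 5.2), (134, 8.5, 0.4)]
21 [(54, -1.7, 0.8), (26, 1.6, 2.7), (16, 3.2, 2.8), (125, 8.0, 0.6)]
63 [(59, -1.1, 1.5), (37, 1.5, 1.4), (27, 3.0, 2.4), (116, 7.5, 0.5)]
top [551.9  17.6] [32. 87.] 82.57693481445312
-63 [(0, None, None), (0, None, None), (0, None, None), (0, None, None)]
-21 [(7, -12.0, -11.3), (2, -8.9, -17.1), (1, -6.8, -11.9), (8, -3.1, -15.5)]
21 [(2, -12.7, -10.1), (1, -8.6, -10.1), (2, -4.0, -9.9), (4, -1.2, -13.5)]
63 [(0, None, None), (0, None, None), (0, None, None), (0, None, None)]
```

Paddle tips lean about 8.5 mm towards world +x, so the sweep goes towards the robot along (-0.990, +0.139) through the box centre (0.498, 0.009). First I'll shut the jaws and measure how far the fingertips stand ahead.

carry_out:
  series: "0 -0.004 -0.02 8;0 -0.003 -0.03 8;0 -0.003 -0.03 8;0 -0.003 -0.03 8;0 0 0 0;0 0 0 0;0 0 0 0"
  jaw: -1

```text
time: 56.12
tool_pos: [0.604, -0.0064, 0.2044]
tcp_rot: [0.232, 3.13, 0.0]
wrist_force: [-0.4, 0.1, 0.9]
width: -0.0
grip_force: 0.0
```

Run:
```python
from h import *
s=bot.read_state(); tp=s["tool_pos"]; print(s["time"],tp,s["tcp_rot"],s["width"])
for n in ("scene","wrist"):
    im,d,K,T=cam(n);P=cloud(d,K,T); print(px(tp,K,T))
    m=(np.hypot(P[...,0]-tp[0],P[...,1]-tp[1])<.03)&(P[...,2]>.15)&(P[...,2]<.24)
    z=P[...,2][m]; print(n,m.sum(),np.sort(z)[:12].round(4)-tp[2] if m.any() else None)
    if n=="scene": cv2.imwrite("pics/s6.png",cv2.resize(im[110:270,230:440],(788,600)))
```

```text
56.125 [ 0.60403426 -0.00644433  0.20436541] [2.31590935e-01 3.13016671e+00 1.15107256e-04] -2.1319947214422434e-05
[327.9006428  179.38386792]
scene 106 [-0.01506541 -0.01226541 -0.01196541 -0.01146541 -0.01076541 -0.00956541
 -0.00916541 -0.00846541 -0.00806541 -0.00796541 -0.00776541 -0.00606541]
[275.40129532 288.11635908]
wrist 5321 [-0.01136541 -0.01126541 -0.01116541 -0.01106541 -0.01106541 -0.01096541
 -0.01096541 -0.01096541 -0.01086541 -0.01086541 -0.01076541 -0.01066541]
```

View pics/s6.png

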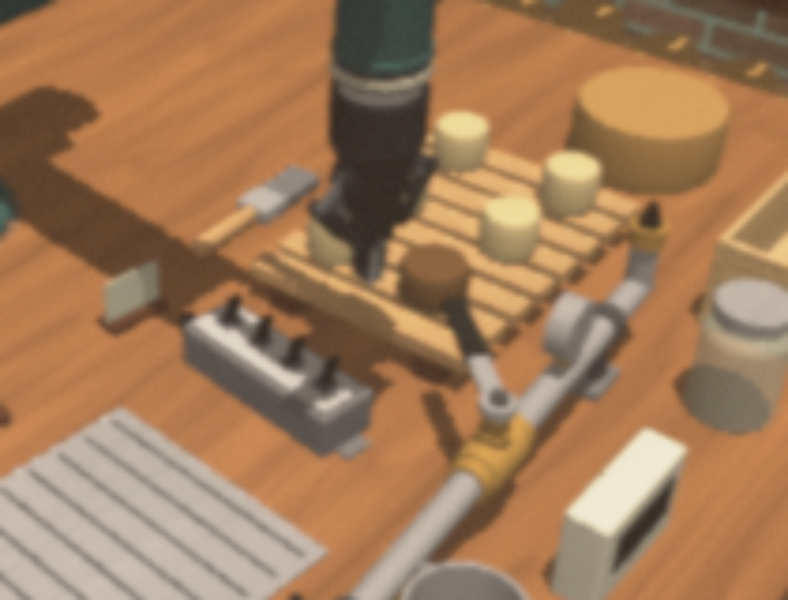

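The picture shows the fingers shut at about (370,265), the lever half open and the cheeses standing. The tips stand about 14 mm ahead, so I'll sweep with the TCP at 0.092.

carry_out:
  series: "-0.002 0 -0.03 0;0 0 -0.04 0;0 0 -0.03 0;0 0 -0.012 0;0 0 0 0;0 0 0 0"

```text
time: 56.98
tool_pos: [0.6023, -0.0067, 0.0925]
tcp_rot: [0.23, 3.13, 0.0]
wrist_force: [0.8, 0.5, 0.6]
width: -0.003
grip_force: 0.0
```

carry_out:
  series: "-0.01 0.0014 0 0;-0.01 0.0014 0 0;-0.01 0.0014 0 0;-0.01 0.0014 0 0;-0.01 0.0014 0 0;-0.01 0.0014 0 0;-0.01 0.0014 0 0;-0.01 0.0014 0 0;-0.01 0.0014 0 0;-0.01 0.0014 0 0"

```text
time: 58.22
tool_pos: [0.4999, 0.0075, 0.0905]
tcp_rot: [-0.23, -3.133, 0.0]
wrist_force: [1.2, -0.3, 1.1]
width: -0.001
grip_force: 0.8
```

carry_out:
  series: "-0.01 0.0014 0 0;-0.01 0.0014 0 0;-0.01 0.0014 0 0;-0.01 0.0014 0 0;-0.01 0.0014 0 0;-0.01 0.0014 0 0;-0.01 0.0014 0 0;-0.01 0.0014 0 0;-0.01 0.0014 0 0;-0.01 0.0014 0 0;0 0 0 0"

```text
time: 59.6
tool_pos: [0.3995, 0.0215, 0.0902]
tcp_rot: [-0.23, -3.132, 0.0]
wrist_force: [0.1, -0.0, 0.0]
width: -0.0
grip_force: 0.0
```

Lift clear, back over the mat side, and check everything.

carry_out:
  series: "0 0 0.05 0;0 0 0.06 0;0 0 0.06 0;0.01 -0.05 0.02 0;0.01 -0.05 0 0;0.01 -0.05 0 0;0.01 -0.05 0 0;0.01 -0.05 0 0;0 0 0 0;0 0 0 0"

```text
time: 60.85
tool_pos: [0.4506, -0.2283, 0.2802]
tcp_rot: [-0.232, -3.132, -0.002]
wrist_force: [-0.5, 1.4, 0.2]
width: 0.001
grip_force: 0.0
```

```bash
python3 sw.py scene; python3 ch.py top; python3 lev.py w7 | head -8
python3 - <<'E'
from h import *
im,d,K,T=cam("scene"); cv2.imwrite("pics/s7.png",cv2.resize(im[110:270,230:440],(788,600),interpolation=cv2.INTER_CUBIC))
E
```

```text
scene [498.9   4. ] [ 68. 192.] 80.87665557861328
-63 [(18, -9.5, 0.3), (11, 15.8, -0.0), (1, 16.7, 4.2), (0, None, None)]
-21 [(21, -5.6, 0.1), (13, -9.9, 1.3), (0, None, None), (0, None, None)]
21 [(20, -8.4, 0.5), (7, 14.1, 4.1), (0, None, None), (0, None, None)]
63 [(20, -8.5, 1.1), (7, -15.1, -0.3), (0, None, None), (0, None, None)]
mat
board
top [147. 179.] 240 mm [572. 403.] r 29.7 z 0.093 hsv [ 23  81 249]
top [180. 179.] 232 mm [570. 290.] r 29.5 z 0.0936 hsv [ 24  77 251]
top [211. 183.] 295 mm [554. 181.] r 34.7 z 0.0857 hsv [ 14 132 157]
top [211. 215.] 230 mm [441. 180.] r 29.9 z 0.0934 hsv [ 24  71 252]
top [147. 216.] 238 mm [439. 404.] r 29.8 z 0.0939 hsv [ 23  80 250]
top [180. 216.] 234 mm [439. 289.] r 29.5 z 0.0935 hsv [ 24  75 251]
61.05 [ 0.45074571 -0.22744193  0.28066205] [-5.16760262e-01 -8.28292104e-02  1.91503521e+00  1.69338724e-04
  1.30933191e+00 -1.94239093e+00] -0.0005350380587977643
pipe [546. 381.] 314 [0.72  0.05  0.079] [722.  43.] [41. 18.] 82.33666229248047
```

View pics/s7.png

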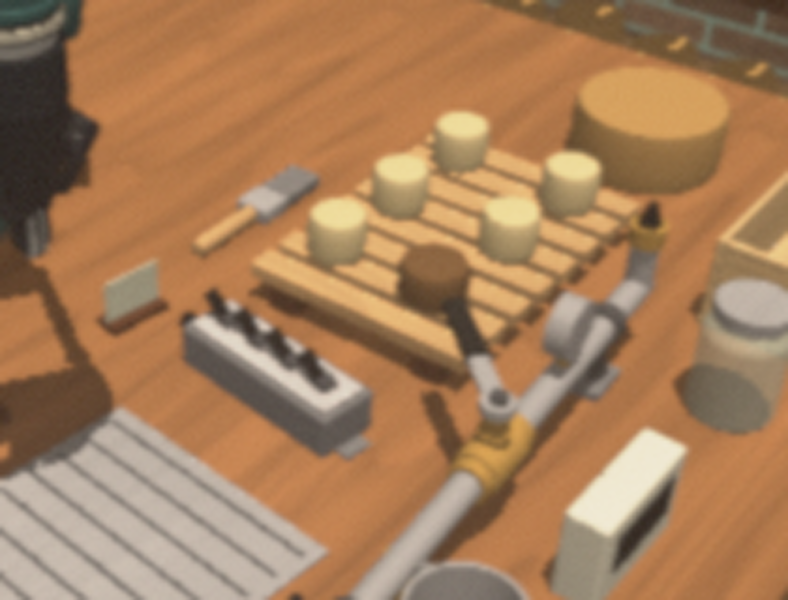

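All four paddles lie over towards the robot, from (215,300) to (320,370), and none rises above 75 mm, so they count as off. The five cheeses and the mature one stand on the board, and the lever is half open. I'm handing in.

```bash
python3 -c "
from workcell import bot
print(bot.finish_job())"
```

```text
the job is handed in; nothing more can be done
None
```

The job is handed in, at about 61 s of the 210 s allowed: I shut the valve first, moved all five young cheeses to stand flat on the board (gaps over 45 mm, mature cheese not moved), set the valve to half open (about 45–46° by camera), and last swept all four switches off.

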